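Fold down and tuck in a control box's splash flap

ROBOT

A 6-joint arm with a two-finger parallel gripper is mounted at the origin on the work surface. World frame = base frame: x ahead of the robot, y to its left, z up, the work surface at z = 0. Lengths are in m, angles in rad, forces in N, time in s.
With the tool pointing down it reaches from about 0.35 to 0.925 m from the base axis. Payload 6.4 kg.
Tool frame: the origin (TCP) lies midway between the tips of the shut fingers; the grasp point (between the pads) lies 19 mm behind it; y points along the fingers, z is the direction in which the jaws open and shut, and the axes are right-handed (so a half turn about y gives the same grasp; the last joint's range is limited). The gripper opens to 85 mm and grips with 20 to 120 N. Pads are 22 mm wide; open, the fingers measure 114 mm over their backs; the gripper's body (76 mm by 85 mm) begins 54 mm behind the grasp point. The pads swing forward as they close: fully open they stand 13 mm farther back than shut.
Start: joints at [-1.457, 0.245, 1.558, -0, 1.339, -0.174], TCP at [0.185, -0.623, 0.231] pointing down, gripper open.
Joint ranges: [-3.13, 3.13], [-1.02, 2.26], [0.13, 2.54], [-0.95, 4.09], [0.21, 2.88], [-2.74, 2.74]. Speed limits (rad/s): [2.57, 2.57, 3.14, 3.14, 3.14, 3.14].

INTERFACE

Orientations are given as [roll, pitch, yaw] about the fixed x, y, z axes, in that order (R = Rz(yaw) Ry(pitch) Rx(roll)).
In Python, from plant import manip, camera gives the robot as it stands.
- The arm moves only by the shell command python3 -m crank 'ROWS' [OPENING] [FORCE]. ROWS is a JSON object of lists of equal length, an entry for each row: "linear": the shift along the tool's x, y, z in cm, a list of three; "twist": the turn about the tool's y in degrees. In form: {"linear": [[dx, dy, dz], ...], "twist": [twist, ...]}. A call has 1 to 12 rows; each row shifts and turns the commanded pose from where the row before left it, along the tool's axes as they then stand; what a row does not reach is not made up. A row lasts 1/10 s, in which the tool goes at most 50 mm and 8.59 degrees, less where a joint would pass 70% of its speed; a pose out of reach is approached as far as the arm can. A call is refused whole if a number of a shift passes 5 or a number of a turn 8.59, either way. A call with a gripper value outside its range is refused whole. OPENING is the opening in per cent of the stroke, from 0 (shut) to 100 (fully open), set as the call begins (- or left out, the last holds). The fingers move at their own pace and stop on an object; FORCE is the grip in N (left out, the last holds). Time passes only in rows, so rows that do not move let the fingers close. It gives the time, the measured TCP pose, the force and the opening at its end, in the units of the state.
- manip.read_state(): the state, without advancing time (a new reading comes with each control period).
- camera(name): name is "scene" or "top" or "wrist"; returns a dict with "frame" (420x560x3 uint8, red, green, blue), "intrinsics" (3x3 intrinsics, pixels), "dist_coeffs" ([k1, k2, p1, p2, k3] as OpenCV has them; the pictures are not rectified), "cam_to_world" (4x4, takes a point from camera to world coordinates). Camera axes: x right, y down, z forward; pixel columns grow to the right and rows downward; lengths in m; the calibration is good to about 2 mm. A picture is of the moment at which its call begins. There is no depth.
- manip.finish_job(): hands the job in, once; it reports no verdict.
The state is a dict: "time_s": time; "joint_pos": joint angles; "dq": joint speeds; "tau": joint torques, N m; "eef_pos": TCP position; "tool_rot": TCP orientation; "wrist_force": force on the tool from outside, world axes, zero at the start; "moment": the same for the moment, N m; "gripper_width": opening from 0.0 (shut) to 1.0 (fully open).
Only numpy, scipy, OpenCV 4.12 (cv2) and the standard library are available. Lean on these libraries where they do the work, as an engineer would, in place of code of your own. Each camera call takes 0.05 s, during which the arm holds its last target.

TASK

Close the orange splash flap on the white water-heater control box: with the fingertips, gently, fold it over until it lies flat, then push it along by its raised rib so that its free edge slides fully home beneath the black lip, and let go. Do not pinch the flap, and leave everything else on the counter where it stands.

Things in the scene. Friction and masses are not known exactly. Their poses are not given: they have to be found in the camera images.
- panelbox: white control box fixed to the counter, 190 (x) x 130 (y) x 56 mm high; origin at the centre of its underside, z up; its +x points from the hinge end to the lip end. The flap's hinge pin lies along y, 71 mm up, in slotted steel ears (inner faces 57 mm either side of the middle, tops 84 mm up).
- flap (a joint): fold angle of the orange flap, rad: 0 = flat along the box's +x, 1.57 = upright, 1.9 = leaning back. Starts at 1.4 to 1.9 and stays there by friction. Folded flat, a weak spring (0.1 N m) lifts it again if let go untucked; tucked, it only rises against the lip, to about 0.04 rad.
- carriage (a joint): slide of flap and hinge pin along the slots, m: 0 = back, 0.018 = fully home (free edge about 10 mm beneath the lip). Starts at 0 to 0.004; moves at about 2.5 N (10 N is ample; the thin parts break if pressed or squeezed with 35 N) and stays. The folding flap clears the lip only below about 0.007; farther, its edge lands on the lip: push it back.
- hinge_pin (a point): middle of the hinge pin; moves with the slide (box x = -65 mm + carriage, height 71 mm); its axes are those of the box
- flap_push (a point): point on the flap's outer face (top face when flat), 70 mm from the pin on the middle line; point x runs from pin to free edge, z out of that face. Flap: 112 mm long from the pin, 100 wide, 4 thick (outer face 2 mm off the pin axis). Rib on that face: 84 to 90 mm from the pin, 10 mm proud, 60 mm wide; push its pin side to slide the flap home.
- flap_edge (a point): middle of the flap's rounded free edge, 112 mm from the hinge pin
- lip_mouth (a point): middle of the mouth of the black lip at the far end of the box (box x = +55 mm, height 77 mm). The lip is 90 mm wide; its mouth flares up to 86 mm; its flat part starts at x = +62 mm, underside 77 mm and top 82 mm up; a wall closes it at +75 mm.
- mug_rim (a point): centre of the mouth of a blue cup, 72 mm wide, 85 mm tall, standing beside the control box; leave alone
- jar_mid (a point): centre, half-way up, of an amber jar with a brass lid, 60 mm wide, 80 mm tall, standing beside the control box; leave alone
- soap_mid (a point): centre of a green soap bar, 50 x 75 x 26 mm, lying beyond the lip end of the control box; leave alone
- pump_mid (a point): point 65 mm up on the axis of a red pump bottle, 76 mm wide, 172 mm tall; leave alone
- cleaner_mid (a point): point half-way up a green cleaner bottle, 60 mm wide, 190 mm tall; leave alone
- tin_mid (a point): point half-way up a copper-banded steel tin, 84 mm wide, 100 mm tall; leave alone
- brush_grip (a point): grip of a brush lying on the counter; leave alone
Things that resemble listed ones, but are neither listed nor needed, are in the scene too. There is more than one size of the panelbox; the job needs the smaller.

How it is judged:
On the way, in this order (a step that is already met when the one before it is completed fails the run):
1. the flap is folded down while its edge is still clear of the lip (value of joint flap below 0.25 rad and value of joint carriage below 0.009 m).
2. the flap lies flat with its edge pushed home beneath the lip (value of joint flap below 0.06 rad and value of joint carriage above 0.0145 m), for 0.2 s.
At the end, for the whole second after the job is handed in: the flap lies flat (within 0.06 rad), held down by the lip, slid home to within 3.5 mm of its 18 mm travel, and at rest (all of step 2 and height (world z) of flap_edge below 0.0775 m and velocity of joint flap below 0.05 rad/s and velocity of joint carriage below 0.005 m/s); the robot touches nothing.
It fails at once if the flap or box is pinched or pushed with more than 35 N (contact force between the fingers and panelbox above 35 N).
It fails at once if something else on the counter is lifted or moved more than 20 mm (distance of any of mug_rim, jar_mid, soap_mid, pump_mid, cleaner_mid, tin_mid, brush_grip from where it was at the start of the episode above 0.02 m).
It also fails if it takes over 42 s, if anything falls off the work surface, if the arm or the gripper's body presses on something with over 40 N, if the wrist force passes 120 N, or if a joint passes its speed limit or range.

## Working session

There is one attempt and no reset: what is moved stays moved. The work goes in short steps, Python scripts to look and compute and a shell command to move; the robot and the scene stay as the last step left them, time stands still between calls to the robot, and variables do not carry over. Pictures are saved under pics/ and viewed, and the job is handed in when it is done.

```bash
ls; mkdir -p pics; python3 - <<'E'
from plant import manip,camera
import cv2
s=manip.read_state();print(s)
for n in("scene","top","wrist"):
    c=camera(n);cv2.imwrite(f"pics/a_{n}.png",c["frame"][:,:,::-1]);print(n,c["intrinsics"].tolist(),c["dist_coeffs"],c["cam_to_world"].round(3).tolist())
E
```

```text
pics
{'time_s': 0.0, 'joint_pos': array([-1.45711179e+00,  2.45818992e-01,  1.55904041e+00, -1.76759217e-05,
        1.33869610e+00, -1.74081168e-01]), 'dq': array([-0.00174178,  0.00053517,  0.0011797 , -0.00059627,  0.00071015,
        0.00023553]), 'tau': array([ 7.41322092e-04, -4.29513896e+01, -3.26128256e+01, -1.52169578e-04,
        5.29420606e-03,  2.42033828e-06]), 'eef_pos': array([ 0.18442444, -0.62269432,  0.23016299]), 'tool_rot': array([-1.57273248e+00,  3.23036163e-04, -2.85382318e+00]), 'wrist_force': array([-0.71139142, -0.94374106, -0.04494517]), 'moment': array([ 0.00639021, -0.0420872 , -0.11072994]), 'gripper_width': 1.0075904814894678}
scene [[504.34276859740004, 0.0, 276.7103944775434], [0.0, 504.34276859740004, 207.2498045647329], [0.0, 0.0, 1.0]] [-0.05821006  0.          0.          0.          0.        ] [[-0.612, 0.477, -0.631, 1.474], [0.791, 0.379, -0.48, 0.75], [0.01, -0.793, -0.609, 1.044], [0.0, 0.0, 0.0, 1.0]]
top [[540.8430240859159, 0.0, 283.51447069363627], [0.0, 540.8430240859159, 209.86928324979579], [0.0, 0.0, 1.0]] [-0.07429854  0.          0.          0.          0.        ] [[-0.01, -0.99, 0.139, 0.267], [-1.0, 0.01, -0.004, 0.006], [0.002, -0.139, -0.99, 1.63], [0.0, 0.0, 0.0, 1.0]]
wrist [[370.7203997805357, 0.0, 280.4789993627982], [0.0, 370.7203997805357, 206.6391332062387], [0.0, 0.0, 1.0]] [-0.00540419  0.          0.          0.          0.        ] [[0.285, -0.921, -0.266, 0.253], [-0.959, -0.274, -0.077, -0.603], [-0.002, 0.276, -0.961, 0.373], [0.0, 0.0, 0.0, 1.0]]
```

View pics/a_scene.png

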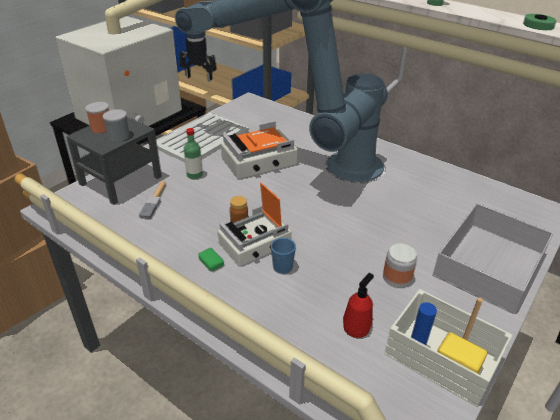

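View pics/a_top.png

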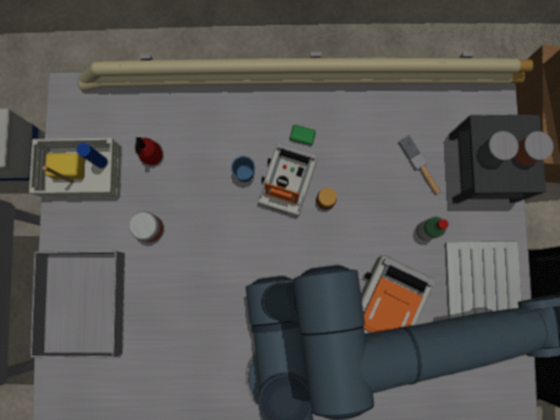

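View pics/a_wrist.png

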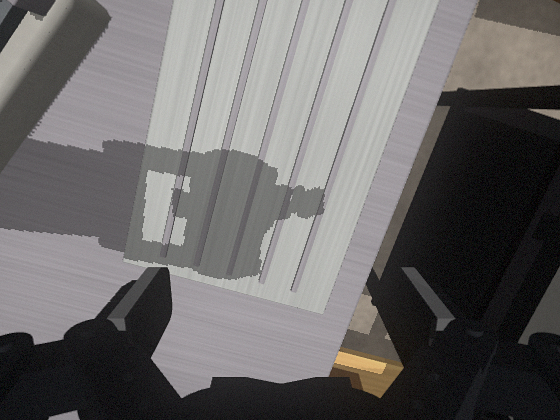

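The smaller box is at top pixel (288,180) and scene pixel (255,235), with its flap upright. The decoy with the bigger flat flap is at top (395,300). The mug is at top (243,168), the jar at (327,198) and the soap at (303,134). Next I'll zoom in.

```bash
cat > h.py <<'E'
import numpy as np,cv2
from plant import manip,camera
def proj(c,P):
    T=np.linalg.inv(c["cam_to_world"]);P=np.asarray(P,float).reshape(-1,3)
    return cv2.projectPoints(P,cv2.Rodrigues(T[:3,:3])[0],T[:3,3],c["intrinsics"],np.asarray(c["dist_coeffs"],float))[0].reshape(-1,2)
def atz(c,uv,z):
    n=cv2.undistortPoints(np.array([[uv]],float),c["intrinsics"],np.asarray(c["dist_coeffs"],float))[0,0]
    d=c["cam_to_world"][:3,:3]@[n[0],n[1],1];o=c["cam_to_world"][:3,3]
    return o+d*(z-o[2])/d[2]
def crop(c,x0,y0,x1,y1,k,fn):
    f=c["frame"][y0:y1,x0:x1,::-1];cv2.imwrite(fn,cv2.resize(f,None,fx=k,fy=k,interpolation=cv2.INTER_CUBIC))
E
python3 - <<'E'
from h import *
c=camera("top");crop(c,220,110,350,225,6,"pics/b_top.png")
c=camera("scene");crop(c,190,175,310,280,6,"pics/b_scene.png")
E
```

```text
(no output)
```

View pics/b_top.png

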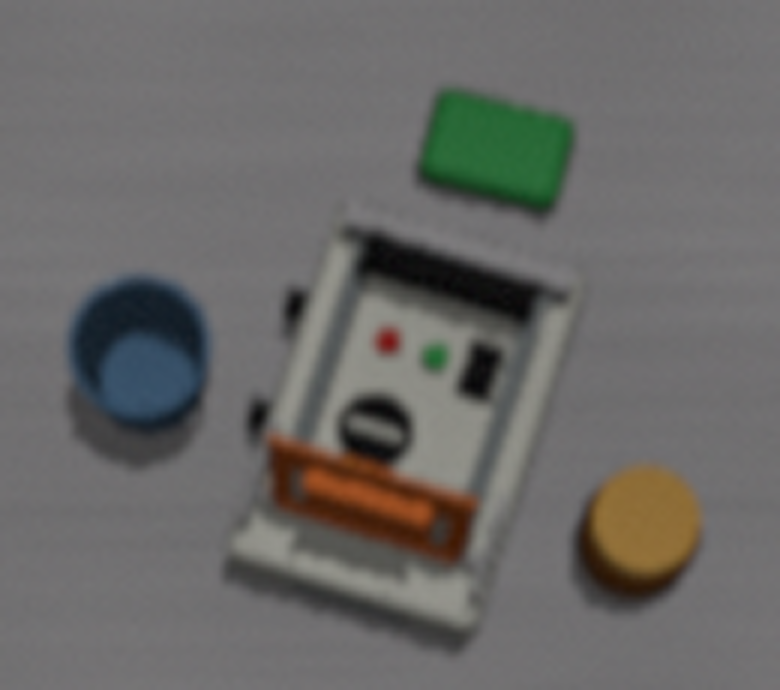

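View pics/b_scene.png

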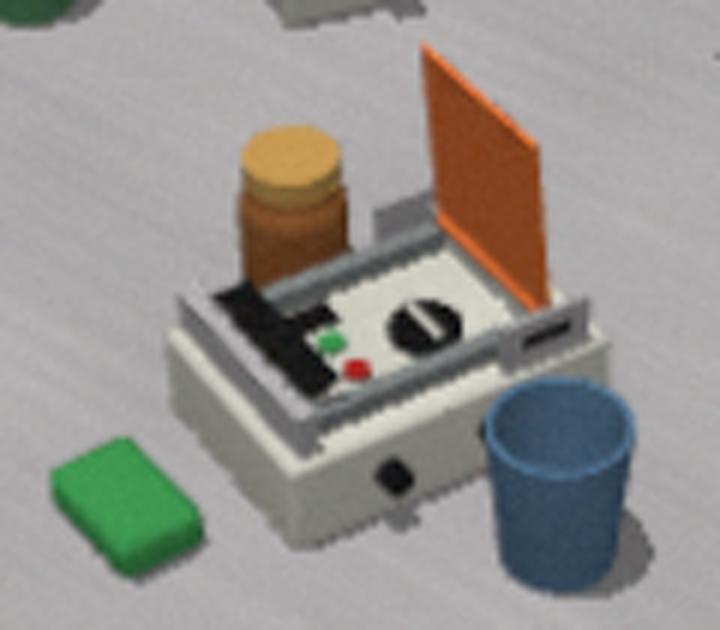

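```bash
cat > fit.py <<'E'
from h import *
from scipy.optimize import least_squares
def w(p,P):
    P=np.atleast_2d(P);c,s=np.cos(p[2]),np.sin(p[2])
    return np.c_[p[0]+c*P[:,0]-s*P[:,1],p[1]+s*P[:,0]+c*P[:,1],P[:,2]]
def flap(r,y,off,a,car):  # off: distance out of outer face side from pin axis
    # flat: along +x, outer +z ; fold a: rotates about -y
    return [-.065+car+r*np.cos(a)-off*np.sin(a),y,.071+r*np.sin(a)+off*np.cos(a)]
ST=np.array([220,110]);SS=np.array([190,175])
top=camera("top");sc=camera("scene")
bt=[((-.095,.065,.056),(229,552)),((-.095,-.065,.056),(476,614)),((.095,.065,.056),(345,215))]
bs=[((.095,-.065,.056),(170,335)),((.095,.065,.056),(298,475)),((-.095,.065,.056),(608,345)),((.095,.065,0),(303,545)),((.095,-.065,0),(172,405))]
ft=[((.112,.05),(270,440)),((.112,-.05),(476,500))]
fs=[((.112,-.05),(424,45)),((.112,.05),(540,148)),((0,-.05),(437,208))]
def res(p,full=False):
    P=w(p,[b[0] for b in bt]);r1=proj(top,P)-(np.array([b[1] for b in bt])/6+ST)
    P=w(p,[b[0] for b in bs]);r2=proj(sc,P)-(np.array([b[1] for b in bs])/6+SS)
    P=w(p,[flap(*b[0],0,p[3],p[4]) for b in ft]);r3=proj(top,P)-(np.array([b[1] for b in ft])/6+ST)
    P=w(p,[flap(*b[0],0,p[3],p[4]) for b in fs]);r4=proj(sc,P)-(np.array([b[1] for b in fs])/6+SS)
    return np.r_[r1,r2,r3,r4].ravel()
if __name__=="__main__":
    c=atz(top,[288,180],.056);print(c)
    o=least_squares(res,[c[0],c[1],-.25,1.6,.002],x_scale=[.01,.01,.1,.1,.005],loss="soft_l1");print(o.x.round(4));print(o.fun.reshape(-1,2).round(2).tolist())
    np.save("p.npy",o.x);p=o.x
    for c,S,n,(x0,y0,x1,y1) in((top,ST,"top",(220,110,350,225)),(sc,SS,"scene",(190,175,310,280))):
        im=cv2.resize(c["frame"][y0:y1,x0:x1,::-1],None,fx=6,fy=6,interpolation=cv2.INTER_CUBIC)
        pts=[(sx*.095,sy*.065,z) for sx in(1,-1) for sy in(1,-1) for z in(0,.056)]+[flap(r,y,0,p[3],p[4]) for r in(0,.112) for y in(.05,-.05)]+[(.055,.045,.077),(.055,-.045,.077)]+[flap(r,y,.012,p[3],p[4]) for r in(.084,) for y in(.03,-.03)]
        for q in proj(c,w(p,pts)): cv2.circle(im,tuple(int(v) for v in (q-[x0,y0])*6),4,(255,0,255),1)
        cv2.imwrite(f"pics/c_{n}.png",im)
    for n,uv,z in(("mug",(243,168),.085),("jar",(327.5,197),.08),("soap",(302.5,134.5),.026)):print(n,atz(top,uv,z).round(3))
    print("hinge",w(p,[-.065+p[4],0,.071]),"edge",w(p,[flap(.112,0,0,p[3],p[4])]))
E
python3 fit.py
```

```text
[ 0.57677587 -0.01436607  0.056     ]
[ 5.8060e-01 -1.2200e-02 -3.0360e-01  1.4826e+00  8.0000e-04]
[[-1.36, 0.79], [-0.22, 3.14], [-1.89, -3.07], [-1.54, -1.31], [-0.44, -0.5], [1.25, -2.8], [-0.6, 1.87], [-0.74, 0.84], [-0.66, -0.16], [0.21, 0.33], [-0.5, -0.67], [-0.64, -1.4], [0.3, 0.41]]
mug [0.608 0.117 0.085]
jar [ 0.521 -0.128  0.08 ]
soap [ 0.724 -0.061  0.026]
hinge [[0.51936353 0.00700307 0.071     ]] edge [[0.52877838 0.00405399 0.18256462]]
```

View pics/c_top.png

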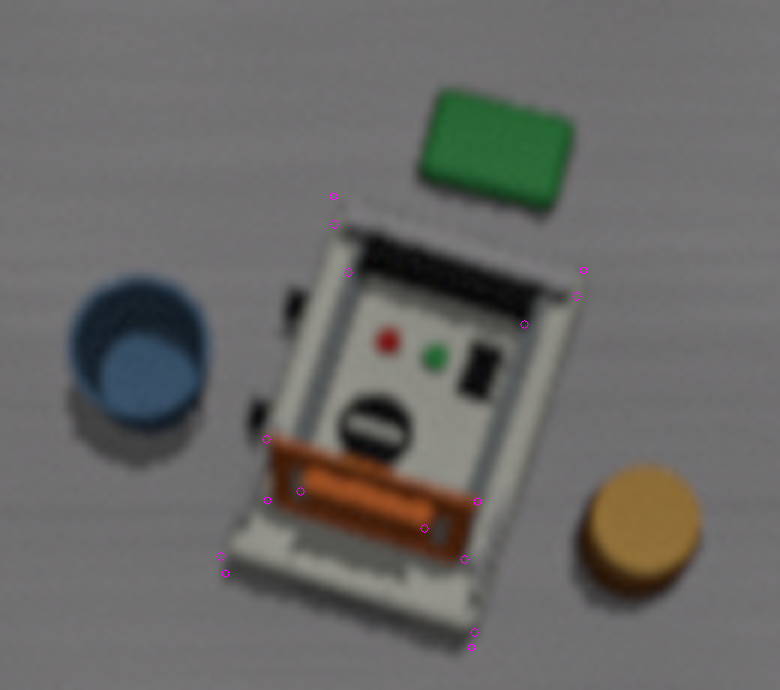

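View pics/c_scene.png

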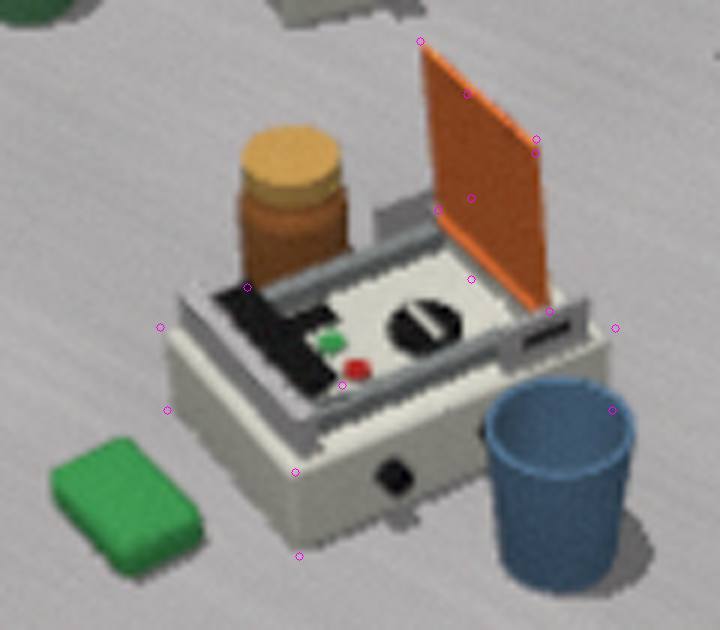

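The fit reads well: the hinge is near (0.519, 0.007) and the box yaw is about -0.30. The fold angle is about 1.48 and the carriage about 1 mm. The box top outline looks a few mm short, probably from rounded edges. Now I'll move above the hinge side with the fingers shut.

```bash
python3 -m crank '{"linear":[[-1.0,-1.0,-1.2],[-2.3,-0.2,-2.6],[-2.4,-0.2,-2.7],[-2.4,-0.2,-2.7],[-2.4,-0.2,-2.7],[-2.4,-0.2,-2.7],[-2.4,-0.2,-2.7],[-2.4,-0.2,-2.7],[-2.4,-0.2,-2.7],[-2.4,-0.2,-2.7],[-2.4,-0.2,-2.7],[-2.4,-0.2,-2.7]],"twist":[0,0,0,0,0,0,0,0,0,0,0,0]}' 0 20
```

```text
time_s: 1.55
eef_pos: [0.3592, -0.2491, 0.2636]
tool_rot: [-1.57, 0.0, -2.854]
wrist_force: [0.0, -0.0, -1.3]
gripper_width: -0.0
```

```bash
python3 -m crank '{"linear":[[-2.4,0,-2.7],[-2.4,0,-2.7],[-2.4,0,-2.7],[-2.4,0,-2.7],[-2.4,0,-2.7],[-2.4,0,-2.7],[-2.4,0,-2.7],[-2.0,0,-2.2],[-1.0,0,-1.2],[0,0,0]],"twist":[0,0,0,0,0,0,0,0,0,0]}'; python3 -c "
from plant import manip
s=manip.read_state();print(s['eef_pos'],s['tool_rot'],s['joint_pos'])"
```

```text
time_s: 2.55
eef_pos: [0.4857, 0.0211, 0.2633]
tool_rot: [-1.571, -0.0, -2.851]
wrist_force: [-0.6, -0.3, -0.0]
gripper_width: 0.001
[0.4857005  0.02108343 0.26328147] [-1.57102591e+00 -5.13637184e-06 -2.85067603e+00] [-1.90461456e-01 -1.77464766e-01  1.93239484e+00  2.04572344e-04
  1.38677344e+00  1.08938081e+00]
```

```bash
python3 -m crank '{"linear":[[0,0,0],[0,0,0],[0,0,0],[0,0,0],[0,0,0],[0,0,0]],"twist":[8.5,8.5,8.5,8.3,0,0]}'; python3 - <<'E'
from h import *
for n in("wrist","scene","top"):
    c=camera(n)
    if n=="wrist": cv2.imwrite("pics/d_wrist.png",c["frame"][:,:,::-1]);print(c["cam_to_world"].round(3))
    elif n=="scene": crop(c,190,100,350,280,4,"pics/d_scene.png")
E
```

```text
time_s: 3.15
eef_pos: [0.4852, 0.019, 0.2633]
tool_rot: [-1.571, 0.0, 2.842]
wrist_force: [0.0, -0.5, -0.5]
gripper_width: 0.005
[[-0.294 -0.918 -0.264  0.554]
 [-0.956  0.283  0.082 -0.001]
 [-0.     0.277 -0.961  0.406]
 [ 0.     0.     0.     1.   ]]
```

View pics/d_wrist.png

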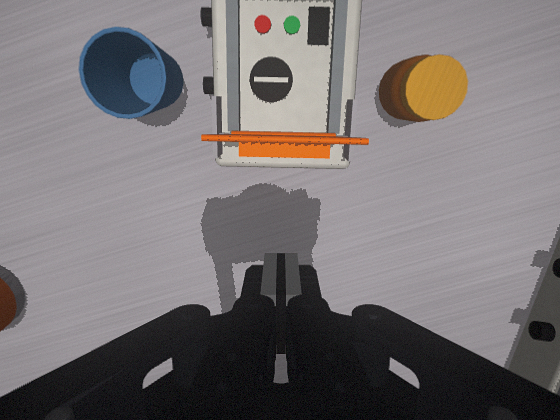

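View pics/d_scene.png

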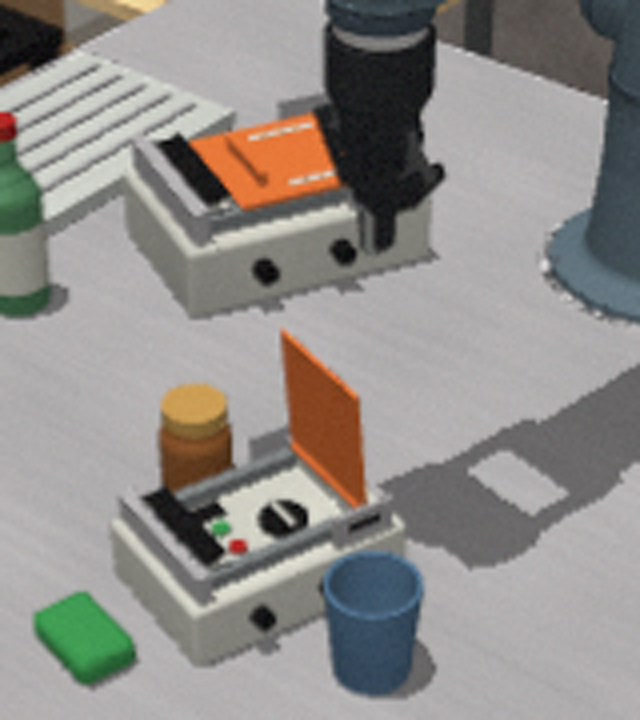

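The wrist view shows the flap's free edge from (202,137) to (368,142). That is tilted about 0.03 rad from the tool, so the box yaw is nearer -0.33. I'll refit with these points added.

```bash
python3 - <<'E'
from h import *
wr=camera("wrist");crop(wr,190,0,380,180,4,"pics/e_wrist.png")
E
```

```text
(no output)
```

View pics/e_wrist.png

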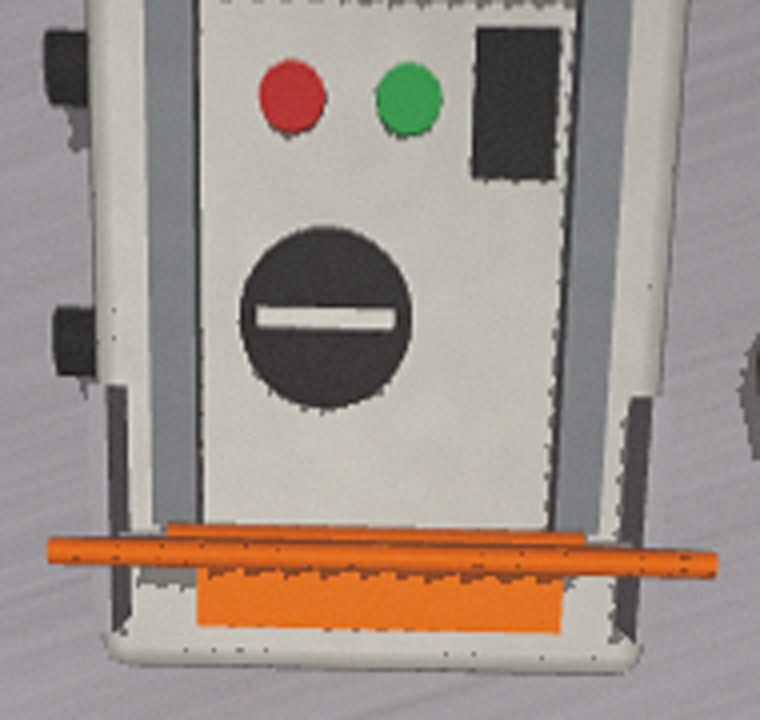

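```bash
cat > fit2.py <<'E'
import fit
from fit import *
wr=camera("wrist");SW=np.array([190,0])
fw=[((.112,.05,0),(48,551)),((.112,-.05,0),(718,566)),((.09,.03,.012),(197,626)),((.09,-.03,.012),(560,633)),((-.0,.05,-.002),(168,525)),((-.0,-.05,-.002),(585,535))]
# wrist lateral/longitudinal: box side vertical edges z~.05 left/right width 130
def res2(p):
    r=proj(wr,w(p,[flap(*b[0],p[3],p[4]) for b in fw]))-(np.array([b[1] for b in fw])/4+SW)
    return np.r_[res(p)[:], r.ravel()/1.5]
o=least_squares(res2,np.load("p.npy"),x_scale=[.01,.01,.1,.1,.005],loss="soft_l1");p=o.x
print(p.round(4));print(o.fun.reshape(-1,2).round(1).tolist());np.save("p2.npy",p)
o2=least_squares(lambda q:proj(wr,w(q,[flap(*b[0],q[3],q[4]) for b in fw[:4]])).ravel()-(np.array([b[1] for b in fw[:4]])/4+SW).ravel(),[*p[:3],p[3],p[4]],x_scale=[.01,.01,.1,.1,.005]);print(o2.x.round(4))
im=cv2.resize(wr["frame"][0:180,190:380,::-1],None,fx=4,fy=4)
pts=[(sx*.095,sy*.065,z) for sx in(1,-1) for sy in(1,-1) for z in(0,.056)]+[(-.09,.057,.084),(-.09,-.057,.084),(0,.057,.084),(0,-.057,.084)]+[flap(*b[0],p[3],p[4]) for b in fw]
for q in proj(wr,w(p,pts)): cv2.circle(im,tuple(int(v) for v in (q-SW)*4),4,(255,0,255),1)
cv2.imwrite("pics/f_wrist.png",im)
E
python3 fit2.py
```

```text
[ 0.5796 -0.0128 -0.3175  1.5068  0.0065]
[[-1.5, 0.7], [-0.5, 3.6], [-1.2, -2.9], [-1.4, -1.9], [-0.9, -0.9], [1.3, -2.7], [-1.0, 1.4], [-0.6, 0.2], [-0.3, -1.1], [0.4, -0.2], [-0.9, -0.6], [-1.5, -1.2], [-0.8, 0.9], [-0.2, 0.7], [-0.2, 0.1], [0.1, -0.0], [-0.0, -0.2], [-2.9, 0.4], [2.4, 0.1]]
[ 0.6195 -0.0265 -0.3221  1.4885 -0.0375]
```

View pics/f_wrist.png

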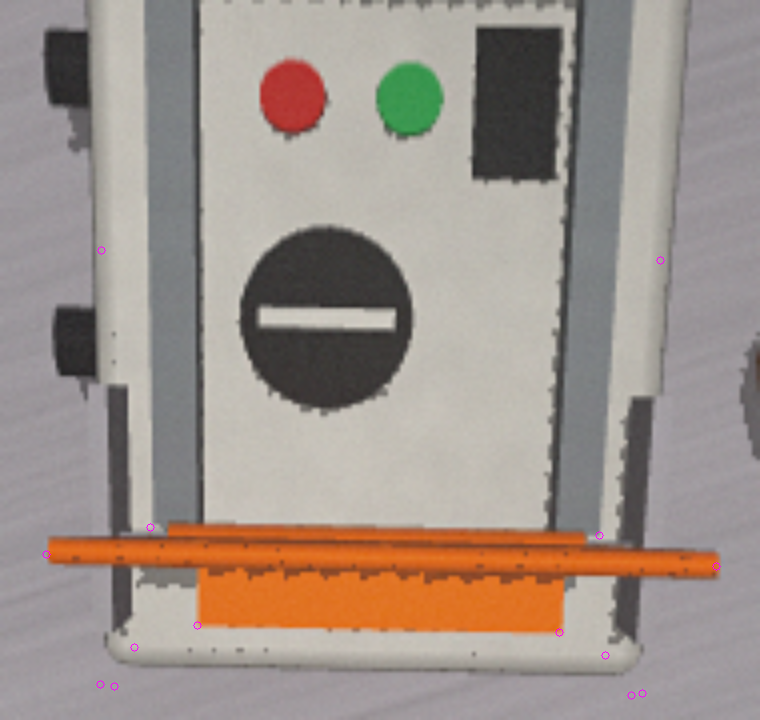

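```bash
python3 -m crank '{"linear":[[0,1.5,0],[0,2.5,0],[0,2.5,0],[0,2.5,0],[0,2.2,0],[0,1.0,0],[-0.5,0,0],[-0.5,0,0],[-0.5,0,0],[0,0,0]],"twist":[1.0,0,0,0,0,0,0,0,0,0]}'; python3 - <<'E'
from h import *
c=camera("wrist");cv2.imwrite("pics/g_wrist.png",c["frame"][:,:,::-1])
c=camera("scene");crop(c,190,130,330,280,4,"pics/g_scene.png")
E
```

```text
time_s: 4.5
eef_pos: [0.5013, 0.0144, 0.1427]
tool_rot: [-1.571, 0.003, 2.822]
wrist_force: [-0.9, 0.1, 0.2]
gripper_width: -0.0
```

View pics/g_wrist.png

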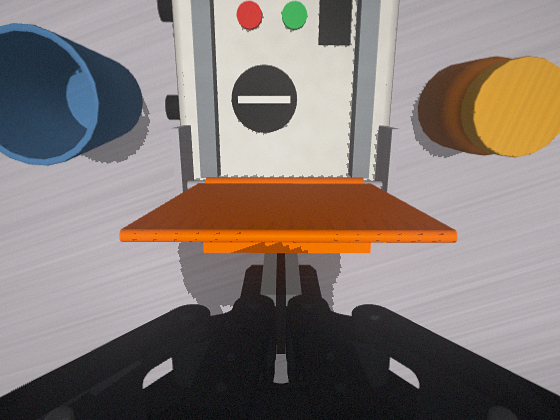

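View pics/g_scene.png

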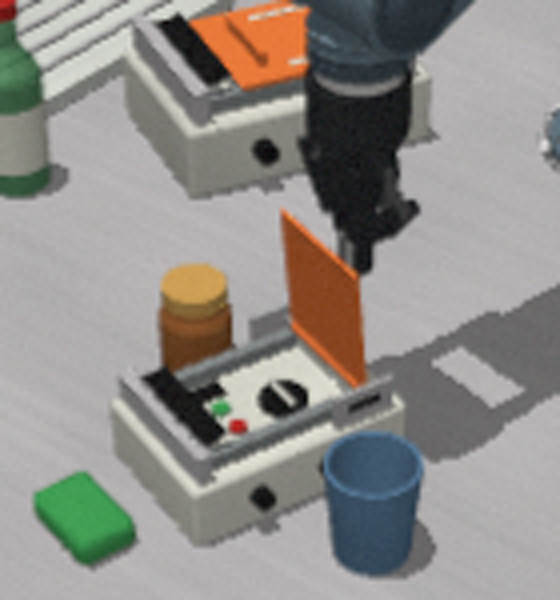

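The fingers are centred behind the rib: rib at wrist columns 203 to 370, finger at about 281. I'll start folding.

```bash
python3 -m crank '{"linear":[[-0.5,0.1,0],[-0.5,0.1,0],[-0.5,0.15,0],[-0.5,0.15,0],[-0.5,0.15,0],[-0.5,0.15,0]],"twist":[0,0,0,0,0,0]}'; python3 -m crank '{"linear":[[-0.4,0.1,0],[-0.4,0.1,0],[-0.4,0.1,0],[0,0,0]],"twist":[0,0,0,0]}'; python3 - <<'E'
from h import *
c=camera("wrist");cv2.imwrite("pics/h_wrist.png",c["frame"][:,:,::-1])
c=camera("scene");crop(c,190,130,330,280,4,"pics/h_scene.png")
E
```

```text
time_s: 5.2
eef_pos: [0.5285, 0.0053, 0.1331]
tool_rot: [-1.571, -0.0, 2.822]
wrist_force: [-1.7, -0.2, 0.8]
gripper_width: 0.001
time_s: 5.6
eef_pos: [0.5397, 0.0015, 0.13]
tool_rot: [-1.571, -0.0, 2.822]
wrist_force: [-0.9, 0.2, 0.8]
gripper_width: -0.0
```

View pics/h_wrist.png

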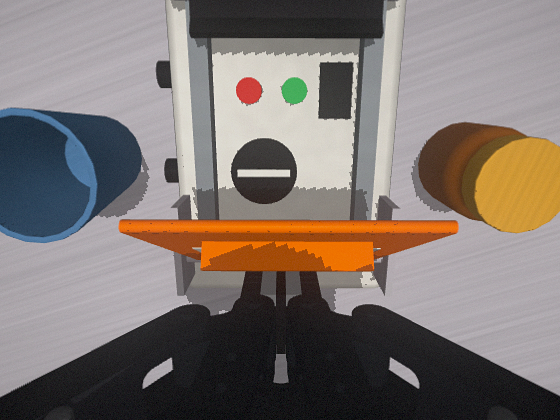

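View pics/h_scene.png

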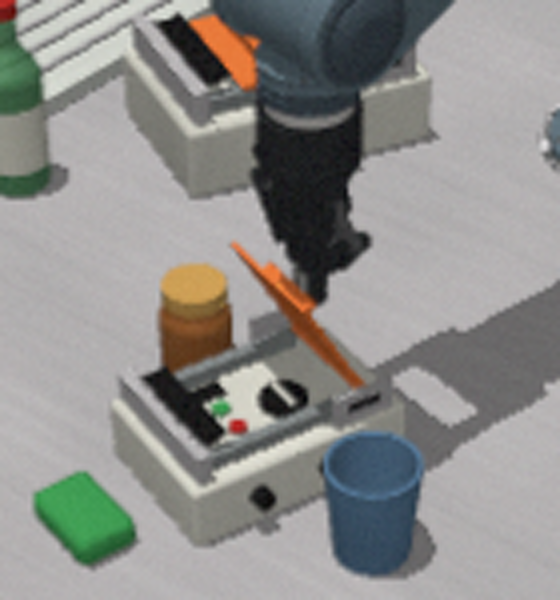

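The flap is leaning at about 1.1 rad, the forces are low, and the fingers are behind the rib. Continue along the arc.

```bash
python3 -m crank '{"linear":[[-0.45,0.08,0],[-0.45,0.08,0],[-0.45,0.08,0],[-0.45,0.08,0],[-0.45,0.4,0],[-0.45,0.45,0],[-0.4,0.55,0],[-0.4,0.6,0],[0,0,0]],"twist":[0,0,0,0,0,0,0,0,0]}';  python3 - <<'E'
from h import *
c=camera("wrist");cv2.imwrite("pics/i_wrist.png",c["frame"][:,:,::-1])
c=camera("scene");crop(c,190,130,330,280,4,"pics/i_scene.png")
E
```

```text
time_s: 6.6
eef_pos: [0.5729, -0.0095, 0.1063]
tool_rot: [-1.571, -0.001, 2.822]
wrist_force: [0.3, 0.7, 0.6]
gripper_width: 0.001
```

View pics/i_wrist.png

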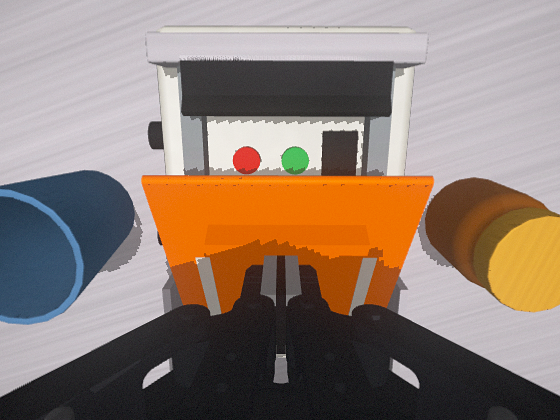

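View pics/i_scene.png

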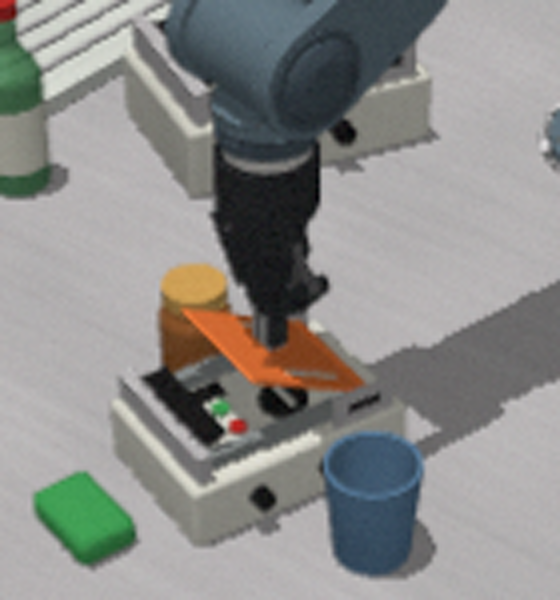

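```bash
python3 - <<'E'
import fit
from fit import *
c=camera("wrist");p=np.load("p2.npy")
for d in(0,.0045):
    q=p.copy();q[0]+=d*np.cos(p[2]);q[1]+=d*np.sin(p[2]);q[4]-=d
    for n,P in(("m86",(.055,.045,.086)),("m86",(.055,-.045,.086)),("m77",(.055,.045,.077)),("m77",(.055,-.045,.077)),("wall82",(.075,.045,.082)),("end",(.095,.065,.056)),("end",(.095,-.065,.056)),("end0",(.095,.065,0))):print(d,n,proj(c,w(q,P)).round(0))
def f(v):return (proj(c,w(p,[flap(.112,.05,0,v[0],v[1]),flap(.112,-.05,0,v[0],v[1]),flap(.112,0,0,v[0],v[1])]))-[[142,180],[433,180],[287.5,180]]).ravel()
o=least_squares(f,[.5,p[4]],x_scale=[.1,.005]);print(o.x,o.fun.round(1))
E
```

```text
0 m86 [[181. 121.]]
0 m86 [[389. 120.]]
0 m77 [[186. 120.]]
0 m77 [[384. 119.]]
0 wall82 [[180.  72.]]
0 end [[149.  32.]]
0 end [[420.  32.]]
0 end0 [[180.  48.]]
0.0045 m86 [[180. 110.]]
0.0045 m86 [[390. 110.]]
0.0045 m77 [[185. 109.]]
0.0045 m77 [[384. 109.]]
0.0045 wall82 [[179.  61.]]
0.0045 end [[148.  22.]]
0.0045 end [[421.  22.]]
0.0045 end0 [[179.  40.]]
[0.50702687 0.00423959] [-1.2  0.1 -1.1 -0.1 -1.2 -0. ]
```

The mouth edge is at row 115, which gives a true carriage of about 2 mm at a fold of about 0.51. The free edge will clear the lip, so I'll continue down.

```bash
python3 -m crank '{"linear":[[-0.3,0.65,0],[-0.3,0.65,0],[-0.15,0.5,0],[-0.1,0.5,0],[0,0,0]],"twist":[0,0,0,0,0]}';  python3 - <<'E'
from h import *
c=camera("wrist");cv2.imwrite("pics/j_wrist.png",c["frame"][:,:,::-1])
c=camera("scene");crop(c,190,130,330,280,4,"pics/j_scene.png")
E
```

```text
time_s: 7.35
eef_pos: [0.5805, -0.012, 0.0831]
tool_rot: [-1.571, -0.001, 2.822]
wrist_force: [0.9, 0.4, -0.1]
gripper_width: 0.002
```

View pics/j_wrist.png

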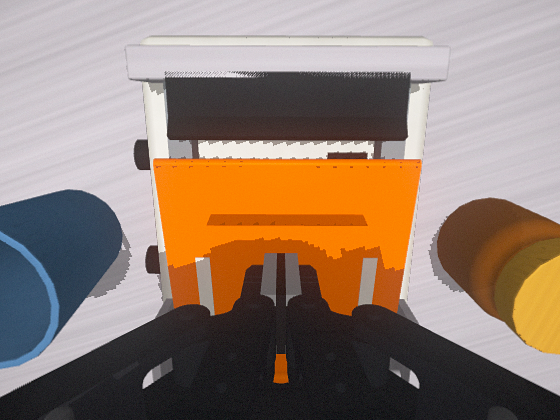

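View pics/j_scene.png

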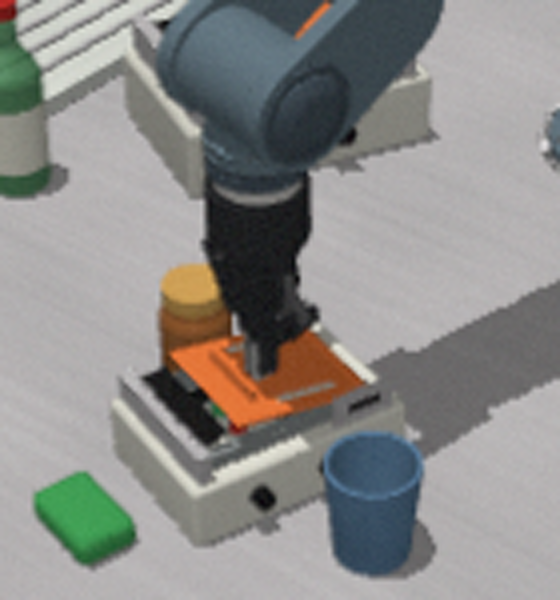

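The edge (row 159) is still short of the mouth (row 140), and the fold is about 0.15. Next I'll press gently down to flat.

```bash
python3 -m crank '{"linear":[[0,0.4,0],[0,0.3,0],[0,0.2,0],[0,0,0]],"twist":[0,0,0,0]}'; python3 -m crank '{"linear":[[0,0.1,0],[0,0,0],[0,0,0]],"twist":[0,0,0]}'
```

```text
time_s: 7.85
eef_pos: [0.5808, -0.012, 0.0749]
tool_rot: [-1.571, -0.0, 2.822]
wrist_force: [-0.4, 0.1, 0.4]
gripper_width: 0.001
time_s: 8.15
eef_pos: [0.5808, -0.012, 0.0741]
tool_rot: [-1.571, -0.0, 2.822]
wrist_force: [0.7, -0.3, 1.0]
gripper_width: 0.002
```

```bash
python3 -m crank '{"linear":[[0,0.1,0],[0,0,0],[0,0,0]],"twist":[0,0,0]}'; python3 -m crank '{"linear":[[0,0.05,0],[0,0,0],[0,0,0]],"twist":[0,0,0]}'; python3 - <<'E'
from h import *
c=camera("wrist");cv2.imwrite("pics/k_wrist.png",c["frame"][:,:,::-1])
E
```

```text
time_s: 8.45
eef_pos: [0.5808, -0.012, 0.0731]
tool_rot: [-1.571, -0.0, 2.822]
wrist_force: [0.4, -0.9, 0.2]
gripper_width: 0.002
time_s: 8.75
eef_pos: [0.5808, -0.012, 0.0728]
tool_rot: [-1.571, -0.0, 2.822]
wrist_force: [-0.9, -0.1, 2.3]
gripper_width: 0.002
```

View pics/k_wrist.png

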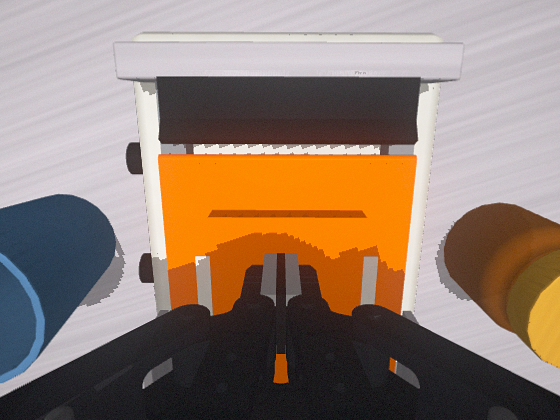

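The flap is flat with its edge (row 155) just outside the mouth (row 143), and the press is about 2 N. Next I'll slide forward against the rib.

```bash
python3 -m crank '{"linear":[[-0.3,0,0],[-0.3,0,0],[-0.3,0,0],[-0.2,0,0],[0,0,0]],"twist":[0,0,0,0,0]}'; python3 -m crank '{"linear":[[-0.2,0,0],[-0.2,0,0],[-0.2,0,0],[-0.2,0,0],[0,0,0]],"twist":[0,0,0,0,0]}';  python3 - <<'E'
from h import *
c=camera("wrist");cv2.imwrite("pics/l_wrist.png",c["frame"][:,:,::-1])
E
```

```text
time_s: 9.3
eef_pos: [0.5918, -0.0156, 0.0727]
tool_rot: [-1.571, 0.001, 2.822]
wrist_force: [-1.3, -0.2, 2.9]
gripper_width: -0.001
time_s: 9.8
eef_pos: [0.5985, -0.0178, 0.0725]
tool_rot: [-1.571, -0.002, 2.822]
wrist_force: [-3.8, 1.2, 5.5]
gripper_width: -0.001
```

View pics/l_wrist.png

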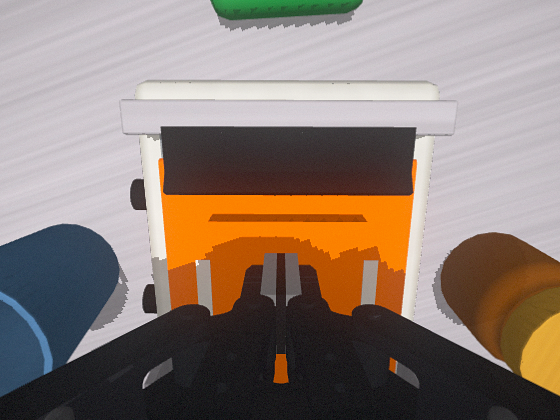

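```bash
python3 -m crank '{"linear":[[-0.2,-0.03,0],[-0.2,0,0],[-0.1,0,0],[0,0,0]],"twist":[0,0,0,0]}'; python3 -m crank '{"linear":[[-0.1,0,0],[-0.1,0,0],[0,0,0]],"twist":[0,0,0]}'
```

```text
time_s: 10.25
eef_pos: [0.6037, -0.0195, 0.0727]
tool_rot: [-1.571, 0.0, 2.822]
wrist_force: [-1.5, 1.1, 3.6]
gripper_width: 0.001
time_s: 10.55
eef_pos: [0.6057, -0.0203, 0.0728]
tool_rot: [-1.571, 0.001, 2.822]
wrist_force: [-1.8, 0.4, 1.0]
gripper_width: -0.003
```

Total travel is now about 26 mm. I'll creep on until the end stop shows in the force.

```bash
python3 -m crank '{"linear":[[-0.1,0,0],[0,0,0]],"twist":[0,0]}'; python3 -m crank '{"linear":[[-0.1,0,0],[0,0,0]],"twist":[0,0]}';  python3 - <<'E'
from h import *
c=camera("wrist");cv2.imwrite("pics/m_wrist.png",c["frame"][:,:,::-1])
E
```

```text
time_s: 10.75
eef_pos: [0.6067, -0.0206, 0.0729]
tool_rot: [-1.571, 0.001, 2.822]
wrist_force: [-0.4, -0.3, 2.3]
gripper_width: -0.0
time_s: 10.95
eef_pos: [0.6075, -0.0209, 0.0728]
tool_rot: [-1.571, 0.0, 2.822]
wrist_force: [-1.3, 0.6, 0.9]
gripper_width: -0.002
```

View pics/m_wrist.png

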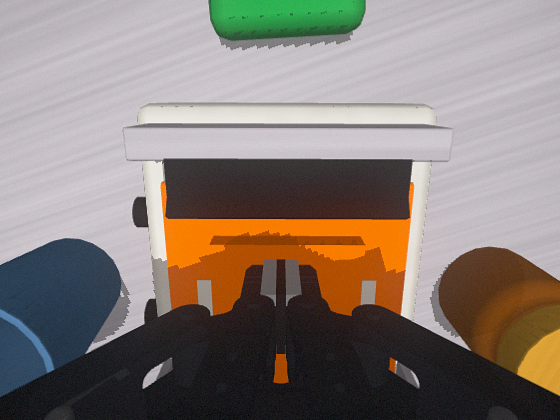

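The flap's corner edges beside the lip are at row 183 and the mouth is at row 218, so the edge is about 12 mm beneath the lip. Friction carried it most of the way. I'll creep on to touch the rib and confirm the stop.

```bash
python3 -m crank '{"linear":[[-0.1,0,0],[0,0,0]],"twist":[0,0]}'; python3 -m crank '{"linear":[[-0.1,0,0],[0,0,0]],"twist":[0,0]}'
```

```text
time_s: 11.2
eef_pos: [0.6076, -0.0208, 0.0726]
tool_rot: [-1.571, -0.002, 2.822]
wrist_force: [-4.9, 1.6, 3.6]
gripper_width: -0.004
time_s: 11.4
eef_pos: [0.6076, -0.0209, 0.0723]
tool_rot: [-1.57, -0.005, 2.822]
wrist_force: [-8.0, 3.0, 5.3]
gripper_width: -0.0
```

The arm stopped against the rib at about 8.5 N, so the flap is home. I'll relieve the push and lift off.

```bash
python3 -m crank '{"linear":[[0.2,0,0],[0,-0.1,0],[0,-0.2,0],[0,-0.5,0],[0.2,-1.0,0],[0.5,-2.0,0],[0.5,-2.5,0],[0.5,-2.5,0],[0,-2.0,0],[0,-1,0],[0,0,0]],"twist":[0,0,0,0,0,0,0,0,0,0,0]}';  python3 - <<'E'
from h import *
c=camera("wrist");cv2.imwrite("pics/n_wrist.png",c["frame"][:,:,::-1])
c=camera("scene");crop(c,190,130,330,280,4,"pics/n_scene.png")
E
```

```text
time_s: 12.5
eef_pos: [0.5926, -0.0158, 0.1934]
tool_rot: [-1.571, 0.005, 2.822]
wrist_force: [0.3, -0.6, 0.2]
gripper_width: -0.001
```

View pics/n_wrist.png

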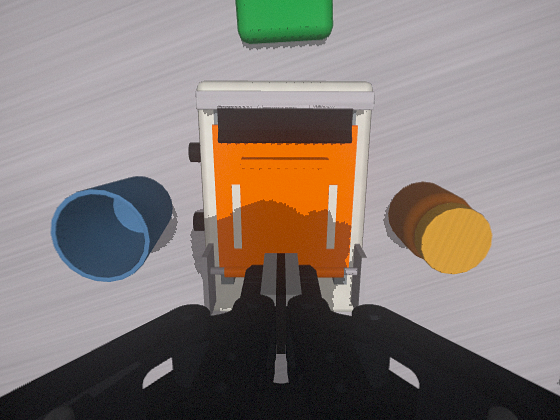

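View pics/n_scene.png

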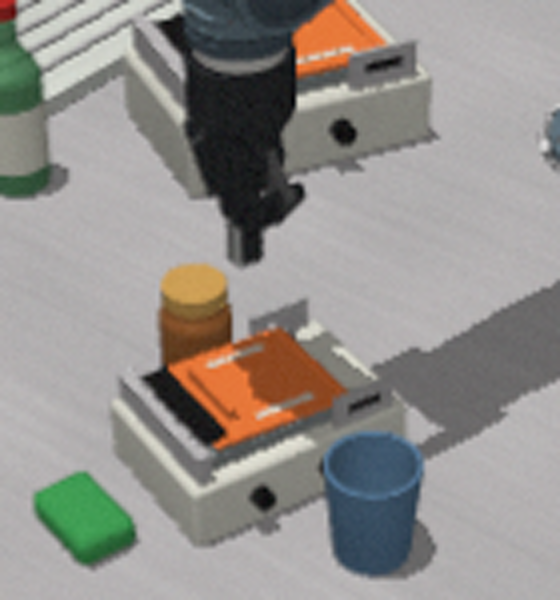

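The flap is flat and tucked: its corners are at about (213,125) and (357,125), and the mouth is at row 142. I'll check that against predictions.

```bash
python3 - <<'E'
import fit
from fit import *
c=camera("wrist");p=np.load("p2.npy");p[0]+=.0022*np.cos(p[2]);p[1]+=.0022*np.sin(p[2])
for z in(.077,.086):print("mouth",z,proj(c,w(p,[(.055,.045,z),(.055,-.045,z)])).round(1).tolist())
for car in(.012,.0145,.018):
  for a in (0,.04):print(car,a,proj(c,w(p,[flap(.112,.05,0,a,car),flap(.112,-.05,0,a,car),(-.065+car,.05,.073),flap(.09,.03,.012,a,car)])).round(1).tolist())
crop(c,190,70,380,290,2 if 0 else 3,"pics/o.png")
E
```

```text
mouth 0.077 [[217.1, 138.2], [349.3, 138.0]]
mouth 0.086 [[214.8, 139.6], [351.7, 139.4]]
0.012 0 [[211.0, 131.5], [355.2, 131.3], [218.3, 279.1], [239.0, 165.9]]
0.012 0.04 [[209.9, 132.1], [356.5, 132.0], [218.3, 279.1], [238.5, 167.6]]
0.0145 0 [[210.8, 127.8], [355.4, 127.6], [218.2, 276.1], [238.9, 162.2]]
0.0145 0.04 [[209.7, 128.4], [356.7, 128.2], [218.2, 276.1], [238.4, 163.9]]
0.018 0 [[210.6, 122.6], [355.7, 122.4], [217.9, 272.0], [238.7, 157.0]]
0.018 0.04 [[209.4, 123.1], [357.0, 123.0], [217.9, 272.0], [238.2, 158.7]]
```

View pics/o.png

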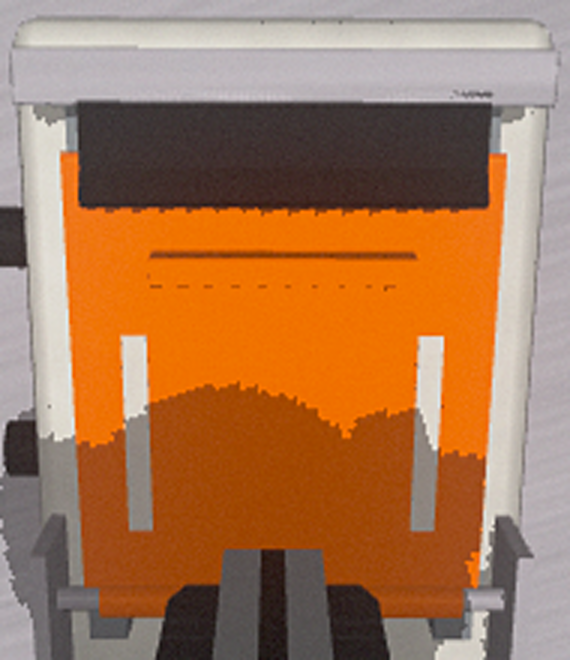

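The edge is at row 121 (predicted 122.5 for 18 mm), the rib at row 156 (predicted 157) and the mouth at row 139 (predicted 139.5). That matches fully home and flat, so I'll hand in.

```bash
python3 -c "
from plant import manip
print(manip.finish_job())"
```

```text
the job is handed in; nothing more can be done
None
```

The flap is closed and the job is handed in at about 12.5 s of the 42 s limit; no verdict is reported.

**What I did:** With the fingers shut and pointing down, I folded the flap over from about 1.5 rad by its outer face and rib. The carriage read about 2 mm at half fold, and the free edge was still visibly outside the lip when the flap lay flat. I then slid it home and lifted clear. The highest force I read was about 8.5 N sideways and 5.5 N down.

**Last checks:** In the final wrist picture the free edge, rib and lip mouth were all within about 1.5 pixels of where they should be for a flat flap at 18 mm of travel. At the stop the finger would go no farther against the rib. The last wrist force was about zero with the fingers 12 cm above the flap. The mug, jar and soap look unmoved in the pictures; I did not measure them again.

**What disagreed:**
- **Box position:** the first fit of the box was about 2 mm off along its length, and I corrected it from the wrist view of the lip.
- **Slide:** most of the slide seems to have come from friction under the pressing fingertips rather than from the rib. The rib was only reached at the end, where it confirmed the stop.

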